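# Zero the kitchen scale for the baking tin, then for the lemon

## Task

Stand the round baking tin in the middle of the scale's pan and, with only the baking tin on, turn the scale's dial ring until its zero mark (at the raised finger tab) lies straight off the pointer's tip. Then put the lemon into the baking tin and turn the ring again so that the pointer once more reads zero, ready for the next ingredient. Let go each time before reading the dial, and leave the mill, food can, garlic and mug where they stand.

Things in the scene. Friction and masses are not known exactly. Their poses are not given: they have to be found in the camera images.
- tin_rim (a point): centre of the mouth of the round aluminium baking tin (open, mouth up, upright wall 4 mm thick, 150 mm across outside, 60 mm tall, flat floor 4 mm thick, mass 0.25 to 0.4 kg); it can be held by pinching its wall across the lip; its underside is 60 mm below this point. z is the tin's axis
- lemon_centre (a point): centre of the lemon, lying on its side, 83 mm long along its x axis, 58 mm across; starts 29 mm above the worktop; 0.1 to 0.15 kg
- pan_top (a point): centre of the upper face of the scale's round steel pan (156 mm across with a 3 mm rim), about 62 mm above the worktop. The pan sinks up to 9 mm under load. x and y are the fixed scale's axes: the dial's centre is 200 mm away from here along -y of this frame
- pointer_axis (a point): centre of the scale's round dial, on the upright axis shared by dial ring and pointer, 110 mm above the worktop. x of this frame points along the black pointer (38 mm long)
- zero_mark (a point): outer end of the zero mark, the longest and thickest tick on the dial ring, beside the raised tab; 50 mm from the dial's centre. The pointer reads zero when this mark lies straight beyond the pointer's tip, in the direction in which the pointer points
- zero_tab (a point): top centre of the finger tab on the dial ring, 144 mm above the worktop, 53 mm from the dial's centre, in the same direction as the zero mark. The tab is 22 mm along the radius, 12 mm wide round the ring, and stands 30 mm above the ring, whose top is 114 mm above the worktop (ring 124 mm across). Pushed sideways it carries the ring round in either direction, with a force of about 1 to 2 N; the ring stays where it is left
- bezel (a joint): angle of the dial ring (rad), growing clockwise seen from above; at 0 the zero mark lies along +x of the scale (from the dial's centre away from the robot when the scale stands square); range -1.2 to 4.2
- pointer (a joint): angle of the pointer (rad), counted from the same direction and the same way as the ring: equal values mean the dial reads zero. It is 0 with the pan empty and turns clockwise under load by about 6 rad per kg: 1.5 to 2.35 with the baking tin on, 0.6 to 0.95 more with the lemon. It settles within half a second and cannot be touched
- salt_mill: bystander: turned wooden mill, 56 mm across, 165 mm tall; origin at its underside
- tin_half: bystander: low closed food can, 75 mm across, 58 mm tall; origin at its underside
- garlic_2: bystander: garlic bulb, about 60 mm; origin at its underside
- mug_a: bystander: white mug, 83 mm across, 86 mm tall; origin at its underside
- scale: the white mechanical kitchen scale, 170 x 350 mm, fixed to the worktop, pan on its left, dial on its right; origin at the centre of its underside, pan axis 100 mm along its +y, dial axis 100 mm along its -y; x of its frame points away from the robot when it stands square
- baking_tin: the round baking tin itself (see tin_rim); origin at the centre of its underside
- lemon: the lemon itself (see lemon_centre); origin at its underside

How it is judged:
On the way, in this order (a step that is already met when the one before it is completed fails the run):
1. the baking tin stands on the pan, let go, and the lemon is not in it (horizontal distance between tin_rim and pan_top below 0.035 m and angle between tin_rim's own z axis and vertical below 0.12 rad and z of tin_rim in the frame of pan_top between 0.052 and 0.068 m and contact force between baking_tin and the arm below 0.1 N and horizontal distance between lemon_centre and tin_rim above 0.12 m), for 0.2 s.
2. with only the baking tin on the pan and nothing touched, the pointer reads zero (all of step 1 and contact force between scale and the arm below 0.1 N and y of zero_mark in the frame of pointer_axis between -0.006 and 0.006 m and x of zero_mark in the frame of pointer_axis above 0 m and velocity of joint bezel between -0.05 and 0.05 rad/s and velocity of joint pointer between -0.1 and 0.1 rad/s), for 0.2 s.
3. the lemon lies in the baking tin, let go (horizontal distance between tin_rim and pan_top below 0.035 m and angle between tin_rim's own z axis and vertical below 0.12 rad and z of tin_rim in the frame of pan_top between 0.052 and 0.068 m and horizontal distance between lemon_centre and tin_rim below 0.06 m and z of lemon_centre in the frame of tin_rim below -0.015 m and contact force between each of lemon, baking_tin and the arm below 0.1 N), for 0.2 s.
At the end, for the whole second after the job is handed in: The baking tin stands upright on the pan, its centre within 35 mm of the pan's, the lemon lies in the baking tin, nothing is touched, and the zero mark is within 6 mm (about 7 degrees) of the pointer's line, on the side it points to (all of step 3 and contact force between scale and the arm below 0.1 N and y of zero_mark in the frame of pointer_axis between -0.006 and 0.006 m and x of zero_mark in the frame of pointer_axis above 0 m and velocity of joint bezel between -0.05 and 0.05 rad/s and velocity of joint pointer between -0.1 and 0.1 rad/s).
It fails at once if the mill is pushed more than 40 mm from its place (distance of salt_mill from where it was at the start of the episode above 0.04 m).
It fails at once if the food can is pushed more than 40 mm from its place (distance of tin_half from where it was at the start of the episode above 0.04 m).
It fails at once if the garlic is pushed more than 40 mm from its place (distance of garlic_2 from where it was at the start of the episode above 0.04 m).
It fails at once if the mug is pushed more than 40 mm from its place (distance of mug_a from where it was at the start of the episode above 0.04 m).
It also fails if it takes over 72 s, if anything falls off the work surface, if the arm or the gripper's body presses on something with over 40 N, if the wrist force passes 120 N, or if a joint passes its speed limit or range.

## Robot

A 7-joint arm with a two-finger parallel gripper is mounted at the origin on a cart in front of the work surface, level with it; the furniture and walls round the work are solid. World frame = base frame: x ahead of the robot, y to its left, z up, the work surface at z = 0. Lengths are in m, angles in rad, forces in N, time in s.
With the tool pointing down it reaches from about 0.425 to 0.875 m from the base axis. Payload 8.4 kg.
Tool frame: the origin (TCP) lies midway between the tips of the shut fingers; the grasp point (between the pads) lies 19 mm behind it; z points along the fingers, y is the line along which they close (so a half turn about z gives the same grasp; the last joint's range is limited). The gripper opens to 87 mm and grips with 3 to 60 N. Pads are 19 mm wide; open, the fingers measure 117 mm over their backs; the gripper's body (75 mm by 190 mm) begins 51 mm behind the grasp point.
Start: joints at [1.195, 0.333, 0.04, 1.465, -0.013, 1.343, -0.059], TCP at [0.178, -0.625, 0.223] pointing down, gripper open.
Joint ranges: [-2.58, 2.58], [-0.38, 2.09], [-1.3, 1.39], [0.25, 2.4], [-1.5, 4.64], [0.08, 2.09], [-2.65, 2.65]. Speed limits (rad/s): [2.22, 2.22, 2.79, 2.79, 3.14, 3.14, 3.14].

## Interface

Orientations are given as a unit quaternion [x, y, z, w].
In Python, from station import arm gives the robot as it stands.
- The arm moves only by the tool arm_command, never from a script. Its argument "targets" is a list of rows, each a list of 2 entries, a list of its own where there are three numbers: the shift along the tool's x, y, z each as a share of 0.6 m, from -1 to 1, then the turn, a rotation vector about the tool's x, y, z each as a share of 2 rad, from -1 to 1. A call has 1 to 5 rows; each row is the pose to reach, as a shift and turn from the pose commanded when the call began, along the tool's axes at that moment; what a row does not reach only later rows make up. A row lasts 1/8 s, in which the tool goes at most 62.5 mm and 10.7 degrees, less where a joint would pass 70% of its speed; a pose out of reach is approached as far as the arm can. A call with a number of a shift or a turn outside -1 to 1 is refused whole. A call with a gripper value outside its range is refused whole. "fingers" is the opening, from -1 (shut) to 1 (fully open), so that 0 is half open, set as the call begins (left out, the last holds). The fingers move at their own pace and stop on an object; "newtons" is the grip in N (left out, the last holds). Time passes only in rows, so rows that repeat a pose let the fingers close. It gives the time, the measured TCP pose, the force, the opening and the grip force at its end, in the units of the state.
- arm.state(): the state, without advancing time (a new reading comes with each control period).
- arm.read_camera(name): name is "scene" or "top" or "wrist"; returns a dict with "frame" (400x640x3 uint8, blue, green, red), "K" (3x3 intrinsics, pixels), "T" (4x4, takes a point from camera to world coordinates); the wrist camera has in their place "hand_eye" (4x4, takes a point from camera to tool coordinates, whose origin is the TCP and whose axes are the flange's). Camera axes: x right, y up, looking along -z (the intrinsics and any distortion apply to the point x, -y, -z); pixel columns grow to the right and rows downward; lengths in m; the calibration is good to about 2 mm. A picture is of the moment at which its call begins: read the wrist's pose just before it. There is no depth.
- arm.job_done(): hands the job in; it is judged then, once.
Trained networks look in a picture, given as the dict that the camera call returned (one of the last four; its "shot" number tells which), for a name from the list of things; names that differ only in an ending like _2 or _b are one class to them, and where a whole thing is asked for, a point or a joint stands for the part that bears it (a point fixed in the world has none). Each returns a list of dicts, best first, with "p" (0 to 1); they miss things now and then, are a little off and sometimes report something else, mostly with a low value. They report only what shows in the picture. A call takes as long as a camera call.
- arm.find_in(picture, target): "position" ([column, row] in pixels, amid what is visible of it).
- arm.trace(picture, target): "region" (400x640 bool, what is visible of it) and "position" ([column, row] in pixels, amid what is visible of it).
The state is a dict: "time_s": time; "joints": joint angles; "qvel": joint speeds; "joint_efforts": joint torques, N m; "ee_pos": TCP position; "tool_rot": TCP orientation; "wrist_force": force on the tool from outside, world axes, zero at the start; "moment": the same for the moment, N m; "finger_gap": finger opening in m; "finger_force": force on a finger pad.
Only numpy, scipy, OpenCV 4.12 (cv2) and the standard library are available. Lean on these libraries where they do the work, as an engineer would, in place of code of your own. Each camera call takes 0.05 s, during which the arm holds its last target. There are 200 camera calls.

## Working session

There is one attempt and no reset: what is moved stays moved. The work goes in short steps, Python scripts to look and compute and a tool call to move; the robot and the scene stay as the last step left them, time stands still between calls to the robot, and variables do not carry over. Pictures are saved under pics/ and viewed, at most 10 in all, crops included, and the job is handed in when it is done.

Besides the shell and the picture viewer there is one more tool, called after "Request:" by a JSON object that holds its "api" and its "payload", one argument or row to a line. arm_command: Moves the arm, as the interface text tells. Its arguments: {"type":"object","properties":{"targets":{"type":"array"},"fingers":{"type":"number"},"newtons":{"type":"number"}},"required":["targets"]}

```bash
mkdir -p pics
cat > h.py <<'E'
from station import arm
import numpy as np, cv2
from scipy.spatial.transform import Rotation as R
def shot(n):
    s=arm.state(); p=arm.read_camera(n)
    if n=="wrist":
        T=np.eye(4); T[:3,:3]=R.from_quat(s["tool_rot"]).as_matrix(); T[:3,3]=s["ee_pos"]; p["T"]=T@p["hand_eye"]
    return p
def ray(p,px):
    K=np.array(p["K"]);d=np.linalg.inv(K)@[px[0],px[1],1]; d=np.array([d[0],-d[1],-d[2]])
    T=np.array(p["T"]); return T[:3,3],T[:3,:3]@d
def at(p,px,z):
    o,d=ray(p,px); return o+d*(z-o[2])/d[2]
def proj(p,X):
    T=np.array(p["T"]);c=T[:3,:3].T@(np.array(X)-T[:3,3]); q=np.array(p["K"])@[c[0],-c[1],-c[2]]; return q[:2]/q[2]
def off(target):
    "world target -> shift in tool axes as share of 0.6"
    s=arm.state(); M=R.from_quat(s["tool_rot"]).as_matrix(); return M.T@(np.array(target)-s["ee_pos"])/0.6
E
python3 - <<'E'
from h import *
np.set_printoptions(precision=3,suppress=True)
s=arm.state(); print(s["time_s"],s["ee_pos"],s["tool_rot"],R.from_quat(s["tool_rot"]).as_matrix())
H=dict(tin_rim=.06,lemon_centre=.029,pan_top=.062,pointer_axis=.11,zero_mark=.114,zero_tab=.144,salt_mill=.16,tin_half=.058,garlic_2=.03,mug_a=.086,scale=.1,baking_tin=.03)
for c in("top","scene"):
    p=shot(c); cv2.imwrite(f"pics/{c}0.png",p["frame"]); print(c,p.keys(),np.array(p["T"])[:3,3])
    for t,z in H.items():
        r=arm.find_in(p,t)[:2]
        print(t,[(round(a["p"],2),np.round(a["position"]),at(p,a["position"],z)) for a in r])
E
```

```text
0.0 [ 0.177 -0.625  0.222] [ 0.99   0.138 -0.    -0.001] [[ 0.962  0.273 -0.001]
 [ 0.273 -0.962  0.002]
 [-0.    -0.002 -1.   ]]
top dict_keys(['frame', 'K', 'T', 'shot']) [0.249 0.02  1.306]
tin_rim [(0.63, array([452., 211.]), array([ 0.495, -0.389,  0.06 ])), (0.35, array([310., 195.]), array([0.563, 0.015, 0.06 ]))]
lemon_centre [(0.72, array([186., 222.]), array([0.508, 0.384, 0.029]))]
pan_top [(0.75, array([275., 190.]), array([0.583, 0.119, 0.062]))]
pointer_axis [(0.32, array([341., 190.]), array([ 0.562, -0.071,  0.11 ]))]
zero_mark [(0.6, array([348., 189.]), array([ 0.562, -0.091,  0.114]))]
zero_tab [(0.72, array([343., 190.]), array([ 0.551, -0.074,  0.144]))]
salt_mill [(0.7, array([429., 143.]), array([ 0.669, -0.318,  0.16 ])), (0.54, array([452., 212.]), array([ 0.474, -0.356,  0.16 ]))]
tin_half [(0.86, array([224., 161.]), array([0.681, 0.266, 0.058]))]
garlic_2 [(0.77, array([263., 263.]), array([0.377, 0.162, 0.03 ]))]
mug_a [(0.74, array([403., 254.]), array([ 0.376, -0.232,  0.086])), (0.2, array([186., 222.]), array([0.497, 0.367, 0.086]))]
scale [(0.88, arr
[... 528 characters left out ...]
ointer_axis []
zero_mark [(0.67, array([326., 181.]), array([ 0.57 , -0.079,  0.114]))]
zero_tab [(0.86, array([329., 183.]), array([ 0.506, -0.033,  0.144])), (0.17, array([195., 227.]), array([0.529, 0.337, 0.144]))]
salt_mill [(0.74, array([358., 158.]), array([ 0.549, -0.187,  0.16 ]))]
tin_half [(0.96, array([194., 230.]), array([0.66 , 0.285, 0.058])), (0.35, array([326., 181.]), array([ 0.658, -0.159,  0.058]))]
garlic_2 [(0.59, array([304., 274.]), array([0.369, 0.17 , 0.03 ]))]
mug_a [(0.87, array([414., 207.]), array([ 0.338, -0.181,  0.086]))]
scale [(0.69, array([301., 216.]), array([0.477, 0.087, 0.1  ]))]
baking_tin [(0.91, array([414., 182.]), array([ 0.507, -0.412,  0.03 ]))]
```

```bash
python3 -c "
import cv2;a=cv2.imread('pics/top0.png');cv2.imwrite('pics/top0c.png',cv2.resize(a[110:300,150:500],(800,434),interpolation=cv2.INTER_CUBIC))"
```

```text
(no output)
```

View pics/top0c.png

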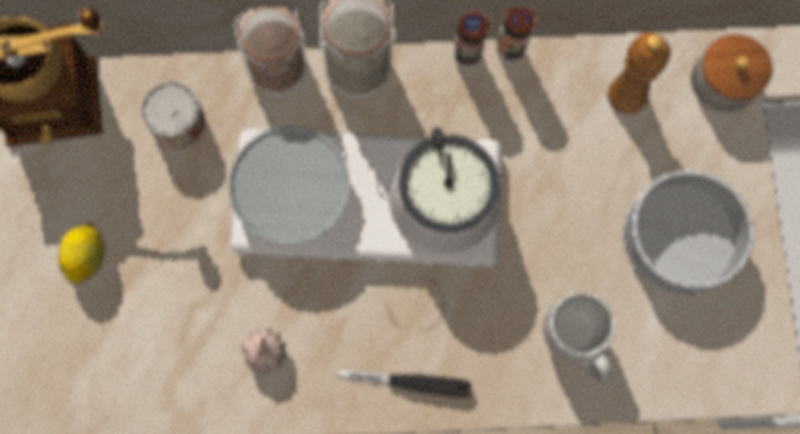

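The crop shows the tin at (690,230), mug at (580,325), mill at (640,75), pan at (290,185) and dial at (449,183) with the tab at (438,137), which agrees with the networks. I'll move over the tin, keeping the tool's yaw.

Request:
{"api": "arm_command", "payload": {
  "targets": [
    [[0.54,-0.25,-0.1],[0,0,0]],
    [[0.54,-0.25,-0.1],[0,0,0]],
    [[0.54,-0.25,-0.1],[0,0,0]],
    [[0.54,-0.25,-0.1],[0,0,0]],
    [[0.54,-0.25,-0.1],[0,0,0]]
  ],
  "fingers": 1
}}

```text
time_s: 1.92
ee_pos: [0.4125, -0.4228, 0.275]
tool_rot: [0.99, 0.138, 0.0, 0.0]
wrist_force: [1.2, -0.6, 0.2]
finger_gap: 0.0875
finger_force: 0.0
```

Run:
```python
from h import *
np.set_printoptions(precision=3,suppress=True)
s=arm.state(); print(s["time_s"],s["ee_pos"],s["tool_rot"])
p=shot("wrist"); cv2.imwrite("pics/w1.png",p["frame"]); print(p["hand_eye"])
for t,z in (("tin_rim",.06),("baking_tin",.06)):
    for a in arm.trace(p,t)[:2]:
        print(t,a["p"],a["position"],at(p,a["position"],z),a["region"].sum())
```

```text
1.925 [ 0.413 -0.423  0.275] [0.99  0.138 0.    0.   ]
[[ 0.001  0.965  0.261  0.071]
 [ 1.    -0.    -0.001 -0.001]
 [-0.001  0.261 -0.965 -0.163]
 [ 0.     0.     0.     1.   ]]
baking_tin 0.66 [316.3, 98.1] [ 0.5   -0.392  0.06 ] 13370
```

View pics/w1.png

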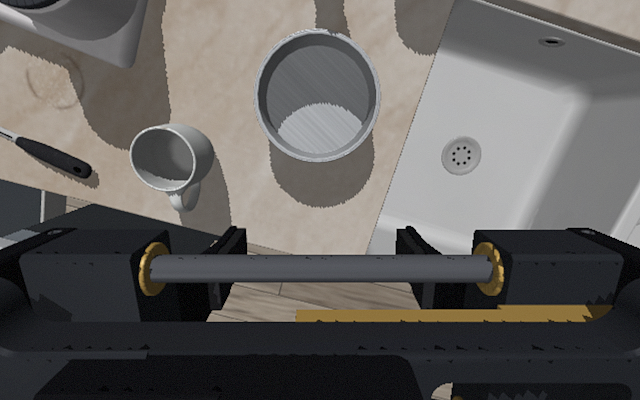

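The wrist picture shows the tin's rim from columns 254 to 381 and rows 28 to 163, with the mug to its left at (170,160). I'll check the centre by reprojecting the rim circle.

```bash
cat >> h.py <<'E'
def fitcircle(p,reg,c0,r,z):
    "centre of a horizontal disc of radius r at height z matching a region"
    from scipy.optimize import minimize
    t=np.linspace(0,2*np.pi,60)
    def cost(c):
        m=np.zeros(reg.shape,np.uint8)
        P=np.array([proj(p,[c[0]+r*np.cos(a),c[1]+r*np.sin(a),z]) for a in t])
        cv2.fillPoly(m,[np.round(P*16).astype(np.int32)],1,shift=4)
        return (m.astype(bool)^reg).sum()
    o=minimize(cost,c0,method="Nelder-Mead",options=dict(initial_simplex=np.array(c0)+np.array([[0,0],[.01,0],[0,.01]]),xatol=2e-4))
    return o.x,o.fun
E
python3 - <<'E'
from h import *
np.set_printoptions(precision=4,suppress=True)
p=shot("wrist"); s=arm.state(); print(s["ee_pos"])
a=arm.trace(p,"baking_tin")[0]; c,f=fitcircle(p,a["region"],[.5,-.392],.075,.06); print(c,f,a["region"].sum())
M=R.from_quat(s["tool_rot"]).as_matrix()
g=np.r_[c,0]-.073*M[:,1]
print("grasp",g, "above",off([g[0],g[1],.13]),"at",off([g[0],g[1],.029]))
p=shot("top")
for n,r,z,c0 in (("pan_top",.078,.064,[.58,.12]),("pointer_axis",.062,.114,[.562,-.081])):
    for a in arm.trace(p,n)[:2]:
        print(n,a["p"],fitcircle(p,a["region"],c0,r,z),a["region"].sum())
E
```

```text
[ 0.4123 -0.4233  0.2746]
[ 0.4999 -0.392 ] 205.0 13147
grasp [ 0.4797 -0.3219 -0.    ] above [ 0.1573 -0.1335  0.2404] at [ 0.1574 -0.1335  0.4087]
pan_top 0.93 (array([0.5821, 0.116 ]), np.float64(63.0)) 2193
pointer_axis 0.39 (array([ 0.5719, -0.0815]), np.float64(1949.0)) 417
```

Request:
{"api": "arm_command", "payload": {
  "targets": [
    [[0.08,-0.07,0.1],[0,0,0]],
    [[0.157,-0.1335,0.18],[0,0,0]],
    [[0.157,-0.1335,0.24],[0,0,0]],
    [[0.157,-0.1335,0.24],[0,0,0]],
    [[0.157,-0.1335,0.24],[0,0,0]]
  ]
}}

```text
time_s: 2.95
ee_pos: [0.4794, -0.3232, 0.131]
tool_rot: [0.991, 0.137, -0.0, 0.0]
wrist_force: [0.6, -0.5, 0.2]
finger_gap: 0.0868
finger_force: 0.0
```

Request:
{"api": "arm_command", "payload": {
  "targets": [
    [[0,0,0.05],[0,0,0]],
    [[0,0,0.1],[0,0,0]],
    [[0,0,0.14],[0,0,0]],
    [[0,0,0.168],[0,0,0]],
    [[0,0,0.168],[0,0,0]]
  ]
}}

```text
time_s: 3.58
ee_pos: [0.4795, -0.3226, 0.0297]
tool_rot: [0.991, 0.137, -0.0, 0.0]
wrist_force: [0.4, -0.2, 0.0]
finger_gap: 0.0874
finger_force: 0.0
```

Request:
{"api": "arm_command", "payload": {
  "targets": [
    [[0,0,0],[0,0,0]],
    [[0,0,0],[0,0,0]],
    [[0,0,0],[0,0,0]],
    [[0,0,0],[0,0,0]],
    [[0,0,0],[0,0,0]]
  ],
  "fingers": -1,
  "newtons": 35
}}

```text
time_s: 4.2
ee_pos: [0.48, -0.3215, 0.0296]
tool_rot: [0.99, 0.138, 0.0, 0.0]
wrist_force: [0.5, -0.2, -0.4]
finger_gap: 0.0451
finger_force: 0.0
```

Request:
{"api": "arm_command", "payload": {
  "targets": [
    [[0,0,0],[0,0,0]],
    [[0,0,0],[0,0,0]],
    [[0,0,0],[0,0,0]],
    [[0,0,0],[0,0,0]],
    [[0,0,0],[0,0,0]]
  ]
}}

```text
time_s: 4.82
ee_pos: [0.4798, -0.3216, 0.0296]
tool_rot: [0.99, 0.138, -0.0, 0.0]
wrist_force: [0.2, -0.3, 1.4]
finger_gap: 0.0052
finger_force: 33.6
```

Request:
{"api": "arm_command", "payload": {
  "targets": [
    [[0,0,0],[0,0,0]],
    [[0,0,0],[0,0,0]],
    [[0,0,-0.06],[0,0,0]],
    [[0,0,-0.13],[0,0,0]],
    [[0,0,-0.2],[0,0,0]]
  ]
}}

```text
time_s: 5.45
ee_pos: [0.4796, -0.3209, 0.1502]
tool_rot: [0.99, 0.138, -0.0, -0.001]
wrist_force: [0.3, -0.6, -3.7]
finger_gap: 0.0056
finger_force: 34.0
```

Run:
```python
from h import *
np.set_printoptions(precision=4,suppress=True)
s=arm.state(); print(s["ee_pos"],s["finger_gap"],s["finger_force"],s["wrist_force"],s["moment"])
M=R.from_quat(s["tool_rot"]).as_matrix()
g=np.r_[.582,.117,0]-.073*M[:,1]; print(g)
for z in(.24,.13,.1): print(z,off([g[0],g[1],z]))
```

```text
[ 0.4796 -0.3209  0.1502] 0.0055695686702984925 33.99052627828748 [ 0.2643 -0.6157 -3.7273] [ 0.1194  0.035  -0.0159]
[0.562  0.1872 0.0001]
0.24 [ 0.3637 -0.7771 -0.1489]
0.13 [ 0.3639 -0.7768  0.0345]
0.1 [ 0.3639 -0.7768  0.0845]
```

Request:
{"api": "arm_command", "payload": {
  "targets": [
    [[0,0,-0.08],[0,0,0]],
    [[0.02,-0.043,-0.15],[0,0,0]],
    [[0.054,-0.117,-0.165],[0,0,0]],
    [[0.094,-0.2,-0.165],[0,0,0]],
    [[0.134,-0.286,-0.165],[0,0,0]]
  ]
}}

```text
time_s: 6.08
ee_pos: [0.5102, -0.1325, 0.2483]
tool_rot: [0.99, 0.138, -0.0, -0.0]
wrist_force: [2.1, -0.3, -2.9]
finger_gap: 0.0054
finger_force: 34.0
```

Request:
{"api": "arm_command", "payload": {
  "targets": [
    [[0.037,-0.08,0],[0,0,0]],
    [[0.075,-0.16,0],[0,0,0]],
    [[0.112,-0.24,0],[0,0,0]],
    [[0.15,-0.32,0],[0,0,0]],
    [[0.185,-0.395,0],[0,0,0]]
  ]
}}

```text
time_s: 6.7
ee_pos: [0.5521, 0.126, 0.2482]
tool_rot: [0.99, 0.138, -0.0, -0.0]
wrist_force: [1.7, 0.6, -3.5]
finger_gap: 0.0053
finger_force: 34.0
```

Run:
```python
from h import *
np.set_printoptions(precision=4,suppress=True)
s=arm.state(); print(s["ee_pos"],s["finger_gap"],s["finger_force"],s["wrist_force"],s["moment"])
M=R.from_quat(s["tool_rot"]).as_matrix()
g=np.r_[.582,.117,0]-.073*M[:,1]; print(g)
for z in(.24,.13,.1): print(z,off([g[0],g[1],z]))
```

```text
[0.5521 0.126  0.2482] 0.005273126952264621 33.99796016057792 [ 1.7095  0.5761 -3.5032] [ 0.1395 -0.0137  0.0091]
[0.562  0.1872 0.    ]
0.24 [ 0.0439 -0.0937  0.0137]
0.13 [ 0.044  -0.0936  0.197 ]
0.1 [ 0.044  -0.0935  0.247 ]
```

Request:
{"api": "arm_command", "payload": {
  "targets": [
    [[0.044,-0.0935,0.01],[0,0,0]],
    [[0.044,-0.0935,0.08],[0,0,0]],
    [[0.044,-0.0935,0.15],[0,0,0]],
    [[0.044,-0.0935,0.21],[0,0,0]],
    [[0.044,-0.0935,0.235],[0,0,0]]
  ]
}}

```text
time_s: 7.32
ee_pos: [0.561, 0.1847, 0.105]
tool_rot: [0.99, 0.138, -0.002, 0.0]
wrist_force: [0.1, -0.0, -2.4]
finger_gap: 0.0054
finger_force: 34.2
```

Request:
{"api": "arm_command", "payload": {
  "targets": [
    [[0,0,0.01],[0,0,0]],
    [[0,0,0.02],[0,0,0]],
    [[0,0,0.025],[0,0,0]],
    [[0,0,0.03],[0,0,0]],
    [[0,0,0.03],[0,0,0]]
  ]
}}

```text
time_s: 7.95
ee_pos: [0.5627, 0.1852, 0.0899]
tool_rot: [0.99, 0.138, 0.0, -0.0]
wrist_force: [0.3, 0.6, -1.4]
finger_gap: 0.0051
finger_force: 34.2
```

Run:
```python
from h import *
np.set_printoptions(precision=4,suppress=True)
s=arm.state(); print(s["ee_pos"],s["finger_gap"],s["wrist_force"],s["moment"])
p=shot("scene"); cv2.imwrite("pics/s2.png",cv2.resize(p["frame"][100:300,150:450],(750,500)))
```

```text
[0.5627 0.1852 0.0899] 0.005067928875879181 [ 0.3425  0.627  -1.4493] [0.0858 0.0287 0.0934]
```

View pics/s2.png

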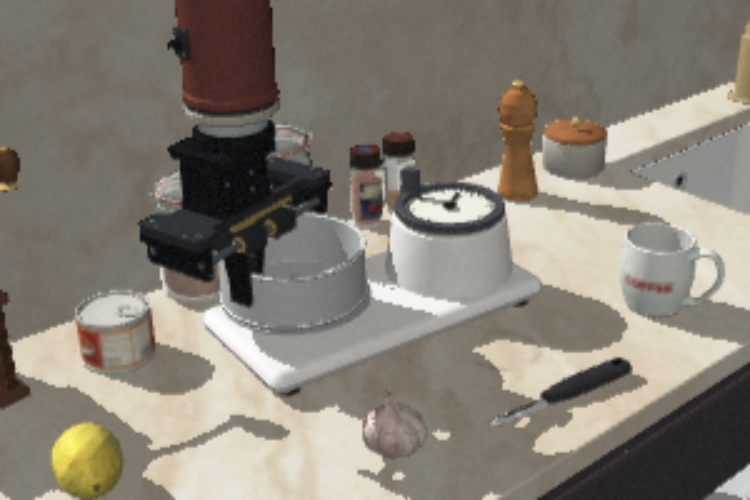

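The scene shows the tin level on the pan, with the fingers over its left wall at (240,270) in the crop. I'll release it, opening only part way.

Request:
{"api": "arm_command", "payload": {
  "targets": [
    [[0,0,0.004],[0,0,0]],
    [[0,0,0.004],[0,0,0]],
    [[0,0,0.004],[0,0,0]],
    [[0,0,0.004],[0,0,0]],
    [[0,0,0.004],[0,0,0]]
  ],
  "fingers": 0.2
}}

```text
time_s: 8.62
ee_pos: [0.5625, 0.185, 0.0872]
tool_rot: [0.99, 0.138, 0.0, -0.0]
wrist_force: [0.0, -0.4, 0.3]
finger_gap: 0.0467
finger_force: 0.0
```

Request:
{"api": "arm_command", "payload": {
  "targets": [
    [[0,0,-0.05],[0,0,0]],
    [[0,0,-0.1],[0,0,0]],
    [[0,0,-0.17],[0,0,0]],
    [[-0.08,0,-0.2],[0,0,0]],
    [[-0.16,0,-0.2],[0,0,0]]
  ],
  "fingers": -1
}}

```text
time_s: 9.25
ee_pos: [0.4699, 0.1593, 0.2086]
tool_rot: [0.99, 0.138, 0.001, -0.0]
wrist_force: [0.2, -0.7, 1.2]
finger_gap: 0.0102
finger_force: 0.0
```

Run:
```python
from h import *
np.set_printoptions(precision=4,suppress=True)
s=arm.state(); print(s["ee_pos"],s["finger_gap"],s["wrist_force"])
p=shot("top"); cv2.imwrite("pics/t3.png",cv2.resize(p["frame"][140:230,240:380],(770,495),interpolation=cv2.INTER_CUBIC))
a=arm.trace(p,"baking_tin")[0]; print(a["p"],a["region"].sum(),fitcircle(p,a["region"],[.582,.117],.075,.117))
for n,z in (("zero_tab",.144),("zero_mark",.114),("pointer_axis",.11),("lemon_centre",.029)):
    print(n,[(r["p"],r["position"],at(p,r["position"],z)) for r in arm.find_in(p,n)[:2]])
```

```text
[0.4699 0.1593 0.2086] 0.010199635533029246 [ 0.2159 -0.7348  1.2405]
0.86 1386 (array([0.5934, 0.1028]), np.float64(930.0))
zero_tab [(0.7, [345.0, 187.1], array([ 0.56  , -0.0794,  0.144 ])), (0.46, [186.8, 221.0], array([0.4875, 0.3498, 0.144 ]))]
zero_mark [(0.78, [347.1, 189.9], array([ 0.5597, -0.0873,  0.114 ]))]
pointer_axis []
lemon_centre [(0.83, [187.2, 222.2], array([0.5074, 0.3811, 0.029 ]))]
```

View pics/t3.png

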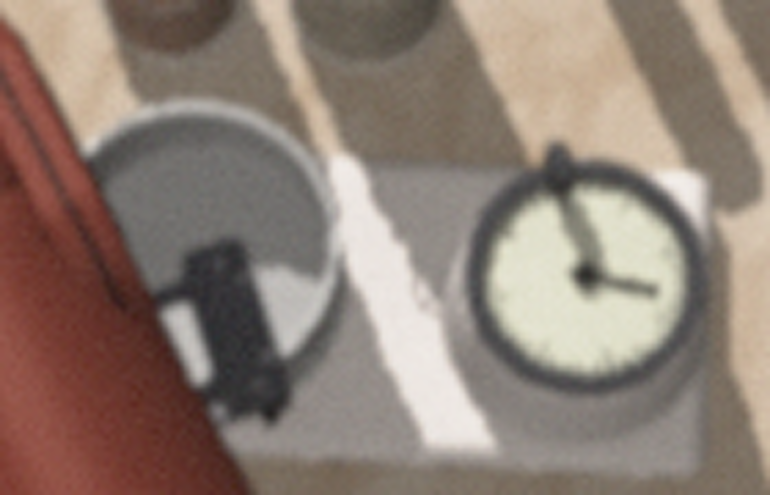

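The top picture shows the tin on the pan. The dial hub is at crop (588,275), the pointer aims right and slightly down to (655,291), and the tab is at (558,165). I'll look closer with the wrist camera.

Request:
{"api": "arm_command", "payload": {
  "targets": [
    [[-0.02,0.08,-0.05],[0,0,0]],
    [[-0.04,0.17,-0.1],[0,0,0]],
    [[-0.07,0.26,-0.1],[0,0,0]],
    [[-0.095,0.35,-0.1],[0,0,0]],
    [[-0.115,0.435,-0.1],[0,0,0]]
  ]
}}

```text
time_s: 10.18
ee_pos: [0.4757, -0.1133, 0.2671]
tool_rot: [0.99, 0.138, 0.0, -0.0]
wrist_force: [0.4, 0.4, -0.2]
finger_gap: 0.0004
finger_force: 0.0
```

Request:
{"api": "arm_command", "payload": {
  "targets": [
    [[0,0,0],[0,0,0]],
    [[0,0,0],[0,0,0]]
  ]
}}

```text
time_s: 10.42
ee_pos: [0.4757, -0.1106, 0.2668]
tool_rot: [0.99, 0.138, -0.0, -0.001]
wrist_force: [0.0, 0.5, 0.0]
finger_gap: 0.0005
finger_force: 0.0
```

Run:
```python
from h import *
np.set_printoptions(precision=4,suppress=True)
s=arm.state(); print(s["ee_pos"],s["finger_gap"])
p=shot("wrist"); cv2.imwrite("pics/w4.png",p["frame"])
for n,z in (("zero_tab",.144),("zero_mark",.114),("pointer_axis",.11),("tin_rim",.117),("pointer",.11)):
    print(n,[(r["p"],r["position"],at(p,r["position"],z)) for r in arm.find_in(p,n)[:2]])
import pickle; pickle.dump({k:p[k] for k in("frame","K","T")},open("w4.pkl","wb"))
```

```text
[ 0.4757 -0.1106  0.2668] 0.0004961122953893795
zero_tab [(0.91, [315.4, 91.0], array([ 0.5643, -0.0796,  0.144 ]))]
zero_mark [(0.77, [315.6, 90.2], array([ 0.5672, -0.0784,  0.114 ]))]
pointer_axis [(0.58, [321.0, 103.7], array([ 0.5565, -0.0871,  0.11  ])), (0.35, [289.7, 90.1], array([ 0.5604, -0.0531,  0.11  ]))]
tin_rim [(0.8, [133.3, 42.6], array([0.5606, 0.0996, 0.117 ]))]
pointer [(0.71, [323.5, 105.7], array([ 0.5553, -0.0901,  0.11  ]))]
```

View pics/w4.png

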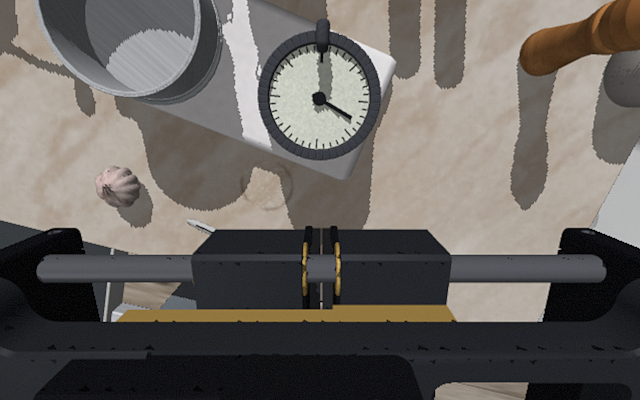

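The wrist picture shows the hub at (319,98), the pointer's tip at (351,119), the zero mark at (321,55) and the tab at (322,35). I'll convert these to dial angles.

```bash
cat >> h.py <<'E'
def dial(p,c):
    "pointer angle (world, ccw from +x) by dark pixels in unwrapped dial face; list of dark peaks at r=20..34 mm"
    g=cv2.cvtColor(p["frame"],cv2.COLOR_BGR2GRAY).astype(np.float32)
    A=np.radians(np.arange(0,360,1.)); out=[]
    for z,rs in((.110,np.linspace(.018,.034,9)),(.112,np.linspace(.040,.047,6))):
        U=np.array([[proj(p,[c[0]+r*np.cos(a),c[1]+r*np.sin(a),z]) for r in rs] for a in A]).astype(np.float32)
        v=cv2.remap(g,U[...,0],U[...,1],cv2.INTER_LINEAR).mean(1); out.append(v)
    return out
E
python3 - <<'E'
from h import *
import pickle; p=pickle.load(open("w4.pkl","rb"))
np.set_printoptions(precision=4,suppress=True)
c=at(p,(319,98.5),.110); m=at(p,(351,119.5),.110); zm=at(p,(321,55),.114); t=at(p,(322,22),.144)
for x in(m,zm): print(x,np.degrees(np.arctan2(*(x-c)[[1,0]])),np.hypot(*(x-c)[:2]))
# ring outline -> centre
hsv=p["frame"].max(2); msk=((hsv<75)).astype(np.uint8); msk[200:]=0
n,l,st,ce=cv2.connectedComponentsWithStats(msk)
i=max(range(1,n),key=lambda k:(st[k][2]*st[k][3]) if 255<ce[k][0]<385 and st[k][3]<200 else 0); print(st[i],ce[i])
k,_=cv2.findContours((l==i).astype(np.uint8),cv2.RETR_EXTERNAL,cv2.CHAIN_APPROX_NONE)
h=np.zeros_like(msk);cv2.drawContours(h,k,-1,1,-1); h[:30]=0
rc=fitcircle(p,h.astype(bool),[.56,-.085],.062,.114);print("hub",c,"ring",rc,h.sum())
for v in dial(p,rc[0]): 
    o=np.argsort(v)[:14]; print(sorted(zip(o,v[o].astype(int))))
E
```

```text
[ 0.55   -0.1212  0.11  ] -106.06382729349887 0.0389997994375429
[ 0.5996 -0.0748  0.114 ] 12.997190967793305 0.03988613049099861
[ 258   19  123  141 4370] [319.4309  87.7284]
hub [ 0.5608 -0.0837  0.11  ] ring (array([ 0.5602, -0.0834]), np.float64(375.0)) 12418
[(np.int64(10), np.int64(110)), (np.int64(11), np.int64(110)), (np.int64(251), np.int64(108)), (np.int64(252), np.int64(98)), (np.int64(253), np.int64(79)), (np.int64(254), np.int64(55)), (np.int64(255), np.int64(35)), (np.int64(256), np.int64(23)), (np.int64(257), np.int64(18)), (np.int64(258), np.int64(16)), (np.int64(259), np.int64(20)), (np.int64(260), np.int64(45)), (np.int64(261), np.int64(85)), (np.int64(355), np.int64(111))]
[(np.int64(6), np.int64(82)), (np.int64(7), np.int64(73)), (np.int64(8), np.int64(70)), (np.int64(9), np.int64(63)), (np.int64(10), np.int64(45)), (np.int64(11), np.int64(18)), (np.int64(12), np.int64(17)), (np.int64(13), np.int64(30)), (np.int64(14), np.int64(51)), (np.int64(15), np.int64(69)), (np.int64(16), np.int64(85)), (np.int64(56), np.int64(85)), (np.int64(57), np.int64(77)), (np.int64(238), np.int64(76))]
```

```bash
cat >> h.py <<'E'
C=np.array([.5605,-.0836])
def arc(start,angs,r=.053,M=None):
    M=R.from_quat(arm.state()["tool_rot"]).as_matrix()
    f=lambda a:np.r_[C+r*np.array([np.cos(np.radians(a)),np.sin(np.radians(a))]),0]
    return [list(np.round(M.T@(f(a)-f(start))/.6,3)) for a in angs]
E
python3 - <<'E'
from h import *
print(arm.state()["ee_pos"],off([.5967,-.0448,.16]),off([.5967,-.0448,.126]))
print(arc(47,[34,21,8,-5,-18])); print(arc(-18,[-31,-44,-57,-69,-80]))
E
```

```text
[ 0.47529276 -0.11029831  0.26719972] [ 0.22453282 -0.04938629  0.17868415] [ 0.2245276  -0.04938943  0.23535082]
[[np.float64(0.008), np.float64(0.018), np.float64(0.0)], [np.float64(0.012), np.float64(0.038), np.float64(0.0)], [np.float64(0.012), np.float64(0.058), np.float64(0.0)], [np.float64(0.007), np.float64(0.077), np.float64(0.0)], [np.float64(-0.002), np.float64(0.095), np.float64(0.0)]]
[[np.float64(-0.013), np.float64(0.015), np.float64(-0.0)], [np.float64(-0.029), np.float64(0.027), np.float64(-0.0)], [np.float64(-0.047), np.float64(0.035), np.float64(-0.0)], [np.float64(-0.065), np.float64(0.039), np.float64(-0.0)], [np.float64(-0.082), np.float64(0.039), np.float64(-0.0)]]
```

Request:
{"api": "arm_command", "payload": {
  "targets": [
    [[0.08,-0.02,0.04],[0,0,0]],
    [[0.16,-0.035,0.08],[0,0,0]],
    [[0.2245,-0.049,0.13],[0,0,0]],
    [[0.2245,-0.049,0.2],[0,0,0]],
    [[0.2245,-0.049,0.235],[0,0,0]]
  ],
  "newtons": 10
}}

```text
time_s: 11.35
ee_pos: [0.5958, -0.045, 0.1234]
tool_rot: [0.99, 0.139, -0.002, -0.001]
wrist_force: [-0.3, -0.7, -1.0]
finger_gap: 0.0007
finger_force: 0.0
```

Request:
{"api": "arm_command", "payload": {
  "targets": [
    [[0.008,0.018,0],[0,0,0]],
    [[0.012,0.038,0],[0,0,0]],
    [[0.012,0.058,0],[0,0,0]],
    [[0.007,0.077,0],[0,0,0]],
    [[-0.002,0.095,0],[0,0,0]]
  ]
}}

```text
time_s: 11.98
ee_pos: [0.6114, -0.1021, 0.1267]
tool_rot: [0.99, 0.138, 0.001, 0.0]
wrist_force: [0.2, 1.9, -0.1]
finger_gap: 0.0005
finger_force: 0.8
```

Request:
{"api": "arm_command", "payload": {
  "targets": [
    [[-0.013,0.015,0],[0,0,0]],
    [[-0.029,0.027,0],[0,0,0]],
    [[-0.047,0.035,0],[0,0,0]],
    [[-0.065,0.039,0],[0,0,0]],
    [[-0.082,0.039,0],[0,0,0]]
  ]
}}

```text
time_s: 12.6
ee_pos: [0.5695, -0.1375, 0.1263]
tool_rot: [0.99, 0.138, 0.0, 0.0]
wrist_force: [2.1, 0.4, -0.1]
finger_gap: 0.0005
finger_force: 0.9
```

Request:
{"api": "arm_command", "payload": {
  "targets": [
    [[0.014,-0.001,0],[0,0,0]],
    [[0.014,-0.001,-0.08],[0,0,0]],
    [[-0.04,-0.03,-0.16],[0,0,0]],
    [[-0.1,-0.06,-0.234],[0,0,0]],
    [[-0.139,-0.087,-0.234],[0,0,0]]
  ]
}}

```text
time_s: 13.22
ee_pos: [0.4764, -0.1094, 0.2704]
tool_rot: [0.99, 0.138, 0.003, 0.001]
wrist_force: [-0.1, 0.0, 0.3]
finger_gap: 0.0004
finger_force: 0.0
```

Request:
{"api": "arm_command", "payload": {
  "targets": [
    [[0,0,0],[0,0,0]],
    [[0,0,0],[0,0,0]]
  ]
}}

```text
time_s: 13.48
ee_pos: [0.4761, -0.1097, 0.2664]
tool_rot: [0.99, 0.138, -0.0, 0.0]
wrist_force: [-0.3, -1.0, 0.3]
finger_gap: 0.0003
finger_force: 0.0
```

```bash
cat > look.py <<'E'
from h import *
import sys
p=shot("wrist"); s=arm.state(); print(s["time_s"],s["ee_pos"])
cv2.imwrite(f"pics/{sys.argv[1]}.png",cv2.resize(p["frame"][0:180,220:420],(800,720))[:600])
for v in dial(p,C):
    o=np.argsort(v)[:16]; print(sorted((int(k),int(v[k])) for k in o))
for n,z in (("zero_tab",.144),("zero_mark",.114),("tin_rim",.117)):
    for r in arm.find_in(p,n)[:2]:
        x=at(p,r["position"],z);print(n,round(r["p"],2),r["position"],x,np.degrees(np.arctan2(x[1]-C[1],x[0]-C[0]))%360,np.hypot(*(x[:2]-C)))
E
python3 look.py d5
```

```text
13.525 [ 0.47617917 -0.1097252   0.26611692]
[(247, 147), (248, 138), (249, 125), (250, 112), (251, 101), (252, 84), (253, 63), (254, 40), (255, 22), (256, 19), (257, 18), (258, 20), (259, 38), (260, 71), (261, 113), (262, 151)]
[(31, 68), (32, 97), (76, 78), (121, 76), (166, 84), (211, 89), (252, 100), (253, 97), (254, 77), (255, 51), (256, 37), (257, 39), (258, 70), (259, 96), (301, 87), (346, 77)]
zero_tab 0.57 [317.4, 90.8] [ 0.56534769 -0.0805806   0.144     ] 31.916839633657055 0.0057111198314303505
zero_tab 0.37 [137.0, 43.4] [0.55979901 0.08041993 0.144     ] 90.24486810666127 0.16402142381690132
zero_mark 0.79 [315.3, 90.6] [ 0.56719707 -0.07756999  0.114     ] 41.99972501766159 0.009011755835510457
tin_rim 0.78 [132.5, 41.4] [0.56185515 0.10080137 0.117     ] 89.57894597179953 0.1844063457029554
```

View pics/d5.png

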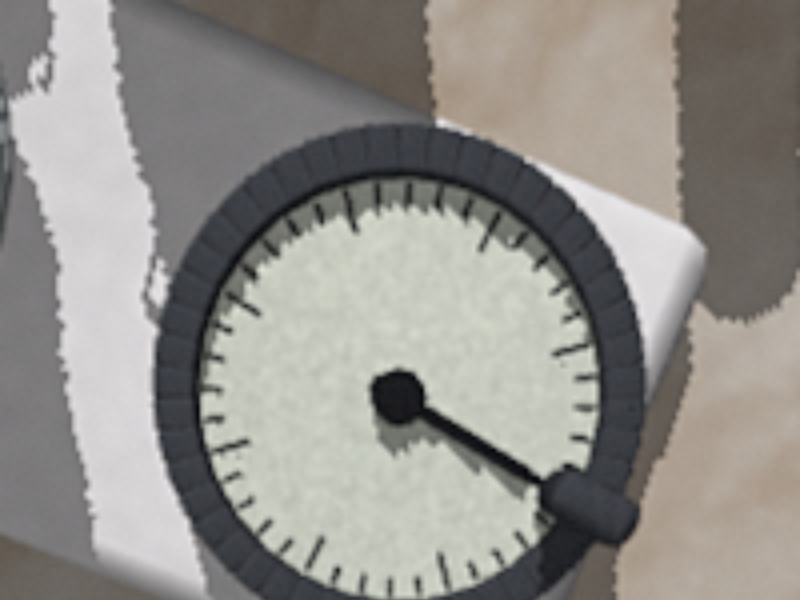

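The dial is aligned: the zero mark is at 256° and the pointer at 257°, with the tab at crop (590,505) straight off the pointer's tip. Next is the lemon.

Request:
{"api": "arm_command", "payload": {
  "targets": [
    [[0.014,-0.08,0],[0,0,0]],
    [[0.03,-0.18,0],[0,0,0]],
    [[0.048,-0.28,0],[0,0,0]],
    [[0.065,-0.38,0],[0,0,0]],
    [[0.082,-0.48,0],[0,0,0]]
  ],
  "fingers": 1
}}

```text
time_s: 14.3
ee_pos: [0.4441, 0.1827, 0.2665]
tool_rot: [0.99, 0.138, 0.0, -0.0]
wrist_force: [1.5, -0.0, -0.0]
finger_gap: 0.0427
finger_force: 0.0
```

Request:
{"api": "arm_command", "payload": {
  "targets": [
    [[0.017,-0.1,0],[0,0,0]],
    [[0.034,-0.2,0],[0,0,0]],
    [[0.05,-0.297,0],[0,0,0]],
    [[0.05,-0.297,0],[0,0,0]],
    [[0.05,-0.297,0],[0,0,0]]
  ]
}}

```text
time_s: 14.92
ee_pos: [0.4246, 0.3603, 0.266]
tool_rot: [0.99, 0.138, -0.001, 0.0]
wrist_force: [0.0, -0.3, -0.4]
finger_gap: 0.0857
finger_force: 0.0
```

Run:
```python
from h import *
np.set_printoptions(precision=4,suppress=True)
p=shot("wrist"); s=arm.state(); print(s["time_s"],s["ee_pos"],s["finger_gap"])
cv2.imwrite("pics/w6.png",p["frame"])
a=arm.trace(p,"lemon")[0]; print(a["p"],a["position"])
P=np.argwhere(a["region"])[:,::-1]; X=np.array([at(p,q,.029)[:2] for q in P])
c=X.mean(0); w,V=np.linalg.eigh(np.cov(X.T)); print(c,4*np.sqrt(w),V[:,1],"long axis deg",np.degrees(np.arctan2(V[1,1],V[0,1])))
M=R.from_quat(s["tool_rot"]).as_matrix(); print("tool y deg",np.degrees(np.arctan2(M[1,1],M[0,1])))
print(off([*c,.11]),off([*c,.012]))
p=shot("top");a=arm.trace(p,"baking_tin")[0]; print(a["p"],a["region"].sum(),fitcircle(p,a["region"],[.582,.117],.075,.117))
```

```text
14.975 [0.4251 0.3595 0.2661] 0.08582155398309045
0.86 [317.2, 101.3]
[0.5108 0.3877] [0.0568 0.0785] [-0.9644  0.2644] long axis deg 164.66870855580092
tool y deg -74.21296736229664
[ 0.1502 -0.0074  0.2605] [ 0.1502 -0.0075  0.4238]
0.92 2406 (array([0.5803, 0.1134]), np.float64(164.0))
```

View pics/w6.png

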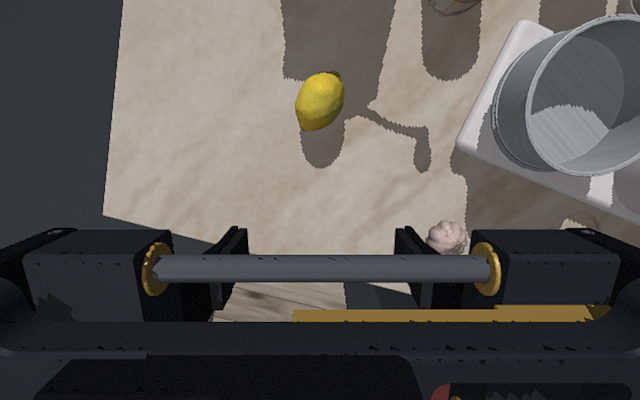

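The wrist picture shows the lemon at (320,101) with clear worktop around it, and the tin well inside the pan's outline on the right (fit about 3 mm from the pan's centre). I'll approach with a 31° turn.

Request:
{"api": "arm_command", "payload": {
  "targets": [
    [[0.05,-0.002,0.08],[0,0,0.09]],
    [[0.1,-0.005,0.16],[0,0,0.18]],
    [[0.15,-0.008,0.23],[0,0,0.271]],
    [[0.15,-0.008,0.26],[0,0,0.271]],
    [[0.15,-0.008,0.26],[0,0,0.271]]
  ]
}}

```text
time_s: 15.75
ee_pos: [0.5097, 0.3874, 0.1084]
tool_rot: [0.991, -0.133, -0.0, 0.003]
wrist_force: [-1.0, 0.5, 0.2]
finger_gap: 0.0872
finger_force: 0.0
```

Run:
```python
from h import *
s=arm.state(); print(s["ee_pos"],np.round(s["joints"],2)); M=R.from_quat(s["tool_rot"]).as_matrix(); print("tool y deg",np.degrees(np.arctan2(M[1,1],M[0,1])),off([.510,.3865,.012]))
```

```text
[0.50967982 0.38742609 0.10842662] [-0.49  0.41 -0.29  1.61  0.13  1.14 -2.65]
tool y deg -105.26226859694138 [0.00092755 0.00052996 0.16071578]
```

Joint 7 is at its range limit, so I'll turn back a little and descend.

Request:
{"api": "arm_command", "payload": {
  "targets": [
    [[0,0,0.03],[0,0,-0.08]],
    [[0,0,0.08],[0,0,-0.08]],
    [[0,0,0.13],[0,0,-0.08]],
    [[0,0,0.16],[0,0,-0.08]],
    [[0,0,0.16],[0,0,-0.08]]
  ]
}}

```text
time_s: 16.38
ee_pos: [0.5092, 0.3893, 0.0145]
tool_rot: [0.999, -0.052, -0.001, -0.0]
wrist_force: [0.8, -0.0, 0.0]
finger_gap: 0.087
finger_force: 0.0
```

Request:
{"api": "arm_command", "payload": {
  "targets": [
    [[0,0,0],[0,0,0]],
    [[0,0,0],[0,0,0]],
    [[0,0,0],[0,0,0]],
    [[0,0,0],[0,0,0]],
    [[0,0,0],[0,0,0]]
  ],
  "fingers": -1,
  "newtons": 12
}}

```text
time_s: 17.0
ee_pos: [0.5098, 0.3896, 0.0149]
tool_rot: [0.999, -0.053, 0.0, 0.0]
wrist_force: [-0.6, -1.2, 3.6]
finger_gap: 0.0545
finger_force: 12.0
```

Run:
```python
from h import *
s=arm.state(); print(s["ee_pos"],s["finger_gap"],s["finger_force"],np.round(s["joints"],2))
```

```text
[0.50977455 0.38955262 0.0148621 ] 0.05452091336882133 11.955376867481391 [-0.48  0.52 -0.31  1.68  0.18  0.98 -2.53]
```

Request:
{"api": "arm_command", "payload": {
  "targets": [
    [[0,0,-0.08],[0,0,0]],
    [[0,0,-0.18],[0,0,0]],
    [[0,0,-0.27],[0,0,0]],
    [[0.02,0.05,-0.333],[0,0,0]],
    [[0.05,0.13,-0.333],[0,0,0]]
  ]
}}

```text
time_s: 17.62
ee_pos: [0.532, 0.3111, 0.2181]
tool_rot: [0.999, -0.051, 0.002, -0.002]
wrist_force: [2.1, -0.9, -0.8]
finger_gap: 0.0542
finger_force: 11.9
```

Request:
{"api": "arm_command", "payload": {
  "targets": [
    [[0.03,0.08,0],[0,0,0]],
    [[0.06,0.17,0],[0,0,0]],
    [[0.09,0.25,0],[0,0,0]],
    [[0.115,0.314,0],[0,0,0]],
    [[0.115,0.314,0],[0,0,0]]
  ]
}}

```text
time_s: 18.25
ee_pos: [0.581, 0.1097, 0.214]
tool_rot: [0.998, -0.056, -0.0, 0.001]
wrist_force: [-0.5, 0.2, -1.6]
finger_gap: 0.0547
finger_force: 11.9
```

Run:
```python
from h import *
np.set_printoptions(precision=4,suppress=True)
s=arm.state(); print(s["ee_pos"],s["finger_gap"],s["finger_force"],off([.581,.114,.085]),off([.581,.114,.08]))
```

```text
[0.581  0.1097 0.214 ] 0.05470884401704706 11.91102804885304 [-0.0009 -0.0076  0.215 ] [-0.0009 -0.0076  0.2234]
```

Request:
{"api": "arm_command", "payload": {
  "targets": [
    [[0,-0.007,0.06],[0,0,0]],
    [[0,-0.007,0.13],[0,0,0]],
    [[0,-0.007,0.19],[0,0,0]],
    [[0,-0.007,0.225],[0,0,0]],
    [[0,-0.007,0.225],[0,0,0]]
  ]
}}

```text
time_s: 18.88
ee_pos: [0.5791, 0.1194, 0.0777]
tool_rot: [0.999, -0.052, -0.002, 0.0]
wrist_force: [-0.4, 0.4, -0.3]
finger_gap: 0.0542
finger_force: 11.9
```

Request:
{"api": "arm_command", "payload": {
  "targets": [
    [[0,0,0],[0,0,0]],
    [[0,0,0],[0,0,0]],
    [[0,0,0],[0,0,0]],
    [[0,0,0],[0,0,0]],
    [[0,0,0],[0,0,0]]
  ],
  "fingers": 0.75
}}

```text
time_s: 19.5
ee_pos: [0.5807, 0.1185, 0.0795]
tool_rot: [0.999, -0.053, 0.0, -0.0]
wrist_force: [-0.3, 0.6, -0.0]
finger_gap: 0.076
finger_force: 0.0
```

Request:
{"api": "arm_command", "payload": {
  "targets": [
    [[0,0,-0.03],[0,0,0]],
    [[0,0,-0.1],[0,0,0]],
    [[0,0,-0.2],[0,0,0]],
    [[0,0,-0.3],[0,0,0]],
    [[0,0,-0.3],[0,0,0]]
  ]
}}

```text
time_s: 20.12
ee_pos: [0.583, 0.1192, 0.2666]
tool_rot: [0.999, -0.053, 0.005, -0.001]
wrist_force: [-0.7, 0.0, -1.0]
finger_gap: 0.076
finger_force: 0.0
```

Run:
```python
from h import *
np.set_printoptions(precision=4,suppress=True)
s=arm.state(); d=off([.476,-.11,.2665]); M=R.from_quat(s["tool_rot"]).as_matrix(); print(s["ee_pos"],d,"tool y deg",np.degrees(np.arctan2(M[1,1],M[0,1])))
```

```text
[0.583  0.1192 0.2666] [-0.1372  0.3987 -0.0027] tool y deg -96.02919418686578
```

Request:
{"api": "arm_command", "payload": {
  "targets": [
    [[-0.03,0.08,0],[0,0,0]],
    [[-0.075,0.17,0],[0,0,0]],
    [[-0.12,0.27,0],[0,0,0]],
    [[-0.151,0.34,0],[0,0,0]],
    [[-0.151,0.34,0],[0,0,0]]
  ],
  "fingers": -1
}}

```text
time_s: 20.75
ee_pos: [0.4674, -0.0786, 0.2601]
tool_rot: [0.998, -0.056, 0.0, 0.0]
wrist_force: [0.5, 0.6, -0.4]
finger_gap: 0.0343
finger_force: 0.0
```

Request:
{"api": "arm_command", "payload": {
  "targets": [
    [[0,0,0],[0,0,0]],
    [[0,0,0],[0,0,0]],
    [[0,0,0],[0,0,0]]
  ]
}}

```text
time_s: 21.12
ee_pos: [0.4694, -0.0739, 0.2592]
tool_rot: [0.999, -0.052, -0.0, -0.0]
wrist_force: [-0.0, 0.8, 0.6]
finger_gap: 0.0052
finger_force: 0.0
```

```bash
python3 look.py d7
python3 - <<'E'
from h import *
np.set_printoptions(precision=4,suppress=True)
p=shot("wrist"); cv2.imwrite("pics/w7.png",p["frame"]); print(arm.state()["finger_gap"])
for a in arm.find_in(p,"lemon_centre")[:1]: print("lemon",a["p"],at(p,a["position"],.088))
E
```

```text
21.175 [ 0.46935696 -0.07411689  0.25917559]
[(207, 191), (208, 177), (209, 157), (210, 129), (211, 95), (212, 59), (213, 33), (214, 22), (215, 19), (216, 18), (217, 22), (218, 43), (219, 85), (220, 130), (221, 165), (222, 187)]
[(31, 77), (32, 103), (76, 78), (121, 83), (166, 89), (211, 80), (252, 104), (253, 95), (254, 75), (255, 49), (256, 35), (257, 41), (258, 62), (259, 94), (301, 80), (346, 81)]
zero_tab 0.92 [317.8, 85.1] [ 0.56698473 -0.08102663  0.144     ] 21.644952874229084 0.0069766706633094325
zero_mark 0.86 [318.1, 86.6] [ 0.56853524 -0.08120719  0.114     ] 16.58297135473798 0.008383955082249752
tin_rim 0.96 [101.7, 64.3] [0.60885206 0.1197694  0.117     ] 76.62595950733936 0.2090383604052109
0.00019777161945272893
lemon 0.57 [0.5873 0.1233 0.088 ]
```

View pics/w7.png

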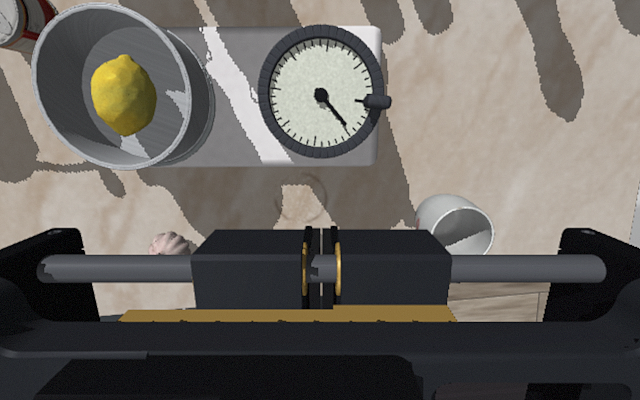

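The lemon lies in the tin at (124,95). The pointer now reads 215.5° and the zero mark 256°, so the ring goes about 40° further clockwise.

Run:
```python
from h import *
a=np.radians(291); t=C+.053*np.array([np.cos(a),np.sin(a)]); print(t,off([*t,.126])); print(np.array(arc(291,[281,271,261,251,241])).tolist()); 
a=np.radians(247); b=C+.053*np.array([np.cos(a),np.sin(a)])
M=R.from_quat(arm.state()["tool_rot"]).as_matrix(); a=np.radians(241); e=C+.053*np.array([np.cos(a),np.sin(a)])
print("backoff",M.T@np.r_[b-e,0]/.6,"view",M.T@(np.r_[.4695,-.074,.26]-np.r_[e,.126])/.6)
```

```text
[ 0.5794935  -0.13307976] [0.19312665 0.07735595 0.22213973]
[[-0.014, 0.006, 0.0], [-0.029, 0.009, 0.0], [-0.045, 0.01, 0.0], [-0.06, 0.007, 0.0], [-0.075, 0.003, 0.0]]
backoff [ 8.68927509e-03  3.15996242e-03 -1.46072018e-06] view [-0.11805173 -0.0813425  -0.22331272]
```

Request:
{"api": "arm_command", "payload": {
  "targets": [
    [[0.09,0.04,0.02],[0,0,0]],
    [[0.18,0.075,0.06],[0,0,0]],
    [[0.193,0.077,0.13],[0,0,0]],
    [[0.193,0.077,0.2],[0,0,0]],
    [[0.193,0.077,0.222],[0,0,0]]
  ]
}}

```text
time_s: 22.05
ee_pos: [0.5778, -0.1328, 0.1233]
tool_rot: [0.999, -0.053, -0.002, -0.0]
wrist_force: [0.0, 0.0, 1.2]
finger_gap: 0.0007
finger_force: 0.0
```

Request:
{"api": "arm_command", "payload": {
  "targets": [
    [[-0.014,0.006,0],[0,0,0]],
    [[-0.029,0.009,0],[0,0,0]],
    [[-0.045,0.01,0],[0,0,0]],
    [[-0.06,0.007,0],[0,0,0]],
    [[-0.075,0.003,0],[0,0,0]]
  ]
}}

```text
time_s: 22.68
ee_pos: [0.5341, -0.13, 0.1267]
tool_rot: [0.999, -0.053, 0.0, 0.0]
wrist_force: [2.5, -0.7, 0.2]
finger_gap: -0.0
finger_force: 0.8
```

Request:
{"api": "arm_command", "payload": {
  "targets": [
    [[0,0,0],[0,0,0]],
    [[0.012,0.006,0],[0,0,0]],
    [[0.012,0.006,-0.06],[0,0,0]],
    [[0.012,0,-0.15],[0,0,0]],
    [[-0.06,-0.04,-0.22],[0,0,0]]
  ]
}}

```text
time_s: 23.3
ee_pos: [0.5041, -0.1046, 0.2582]
tool_rot: [0.999, -0.054, 0.0, 0.0]
wrist_force: [0.2, 0.3, 0.7]
finger_gap: 0.0006
finger_force: 0.0
```

Request:
{"api": "arm_command", "payload": {
  "targets": [
    [[-0.058,-0.041,-0.003],[0,0,0]],
    [[-0.058,-0.041,-0.003],[0,0,0]],
    [[-0.058,-0.041,-0.003],[0,0,0]]
  ]
}}

```text
time_s: 23.68
ee_pos: [0.4711, -0.0759, 0.2583]
tool_rot: [0.999, -0.053, -0.0, 0.0]
wrist_force: [-0.3, 1.0, -0.5]
finger_gap: 0.0007
finger_force: 0.0
```

```bash
python3 look.py d8
```

```text
23.725 [ 0.47116008 -0.07604762  0.25810845]
[(207, 195), (208, 183), (209, 163), (210, 134), (211, 95), (212, 58), (213, 33), (214, 22), (215, 19), (216, 17), (217, 20), (218, 42), (219, 85), (220, 134), (221, 168), (222, 189)]
[(36, 78), (37, 99), (81, 85), (126, 77), (171, 95), (213, 99), (214, 83), (215, 63), (216, 47), (217, 53), (218, 80), (219, 101), (262, 89), (306, 94), (351, 98), (352, 98)]
zero_tab 0.88 [321.1, 90.0] [ 0.56428772 -0.08562622  0.144     ] 331.8557073830215 0.0042956199655225825
zero_mark 0.61 [319.2, 91.2] [ 0.56587328 -0.08398825  0.114     ] 355.8672023371506 0.0053872921064466285
zero_mark 0.56 [22.4, 20.8] [0.65502102 0.18039236 0.114     ] 70.30037188793509 0.28040361833039296
tin_rim 0.56 [94.9, 69.6] [0.60694926 0.12471303 0.117     ] 77.42992328909486 0.2134287992261038
```

The zero mark is at 216° and the pointer at 215.5°, so the dial is aligned and nothing is touched. I'll hand it in.

```bash
python3 -c "
from station import arm; print(arm.job_done())"
```

```text
the job is handed in; nothing more can be done
None
```

I handed the job in at about 24 s of the 72 s allowed: the tin stands on the pan, the lemon lies in it, and the dial was re-zeroed to within about 1° of the pointer both times; no verdict came back.

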